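# Clamp a specimen mount in the notched quick-release vise

### The job

Load the specimen mount into the small bench vise: stand it upright on the rail in front of the V jaw, lift the vise's release bar and, holding it up, slide the carriage along until its sprung pad has pushed the mount home into the V and is itself pressed in about two thirds of its spring travel, then let the bar go so that its tooth drops fully into a notch; if it lands between two notches, ease the carriage back just until it falls in, so that the pad still holds the mount. The mount is brittle: never bottom the pad on it. Never force the tooth against the rail, and leave the other things on the bench where they are.

Things in the scene. Friction and masses are not known exactly. Their poses are not given: they have to be found in the camera images.
- vise: Fixed bench vise: grey base plate 84x244 mm, 12 mm high, with a steel rail down its middle. Origin: under the plate's centre, on the worktop; y runs along the rail towards the V jaw, x across, z up. Rail 26 mm wide, top 34 mm above the worktop, cut across with 5 mm wide, 5 mm deep notches at 12 mm pitch, lands 7 mm. Where the notches lie along the rail is not measured: feel for them
- v_jaw: Aluminium jaw 56 mm wide clamped on the rail, fixed; its place on the rail differs by +-4 mm; axes as the vise. Its upright 90 degree V, 26 mm wide at the mouth, opens towards the carriage (-y). Origin: at worktop height under the centre of a mount that is home in the V. Flat front face 8.5 mm to +y of the origin; top 56 mm above the worktop
- mount_home (a point): Where the centre of the mount's underside is when the mount is home in the V: on top of the rail, 34 mm above the worktop. The rail is plain, without notches, for 30 mm before this point
- specimen_mount: The specimen mount: black round disc 30 mm across, 18 mm high, about 30 g, lying flat on the worktop left of the vise. Origin: centre of its underside, z up. On the rail it overhangs 2 mm each side; beside the rail is free space 22 mm deep, so fingers closing across the rail pass beside it
- carriage: Aluminium saddle sliding on the rail, 60 mm across, 50 mm along, top 58 mm above the worktop. Origin: at worktop height under its centre, axes as the vise. A round sprung pad (17 mm across, 43.5 mm above the worktop) stands out to +y: its face is 53 mm from the origin when free and can be pressed in 24 mm. Pad force 1.5 N at first touch, plus 0.3 N per mm: 6.3 N at two thirds, 8.7 N at its stop
- carriage_slide (a joint): Place of the carriage along the rail, m: 0 at the rear, grows towards the V jaw, ends at 0.120; starts below 0.028. The slide is stiff: about 7 N of friction whichever way it moves, besides the pad's force
- release_bar: Dark round bar 11 mm thick, 60 mm long, level across the rail above the carriage's middle, on two posts 22 mm either side of its middle. Straight below it hangs its tooth, a blade 3.4 mm thick its edge slightly rounded: 0.8 mm play to each side in a notch. Lifts straight up; the carriage is drawn along by it. Origin: the carriage's, raised by the lift
- bar_grip (a point): Middle of the round bar, on its axis: 90 mm above the worktop when the tooth is down in a notch, higher by the lift. Below it 26 mm are free down to the carriage's top, and 30 mm free along the bar between the two spring barrels (68 mm high) round its posts
- bar_lift (a joint): Lift of the release bar, m: 0 = tooth fully in a notch, 0.0045 = tooth resting on a land between notches, over 0.005 = clear of the rail, 0.014 = top stop. Springs press it down with 6 N, 9.5 N at the top. It may start in a notch or on a land
- loupe: Bystander: stand loupe, 40 mm across, 43 mm high. Origin: centre of its underside
- grease_tin: Bystander: round white tin, 53 mm across, 26 mm high. Origin: centre of its underside
- tweezers: Bystander: steel tweezers, 120 mm long, lying flat. Origin: centre of the underside

How it is judged (in metres and radians):
On the way, in this order (a step that is already met when the one before it is completed fails the run):
1. the mount stands upright on the rail within 25 mm of its home in the V, let go (horizontal distance between specimen_mount and mount_home below 0.025 m and z of specimen_mount in the frame of v_jaw between 0.031 and 0.037 m and angle between specimen_mount's own z axis and vertical below 0.08 rad and contact force between the fingers and specimen_mount below 0.05 N), for 0.2 s.
2. the release bar is held up by the fingers, tooth clear of the rail, while the carriage stands or slides past 60 mm of its travel (value of joint bar_lift above 0.0048 m and value of joint carriage_slide above 0.06 m and contact force between the fingers and release_bar above 0.5 N), for 0.1 s.
At the end, for the whole second after the job is handed in: The bar is down with its tooth fully in a notch (lift under 1.5 mm); the mount stands upright on the rail, home in the V within 3 mm, held by the pad with 1.75 to 8.4 N (pad pressed in, but short of its stop); everything is at rest (value of joint bar_lift below 0.0015 m and horizontal distance between specimen_mount and mount_home below 0.003 m and z of specimen_mount in the frame of v_jaw between 0.031 and 0.037 m and angle between specimen_mount's own z axis and vertical below 0.08 rad and contact force between carriage and specimen_mount between 1.75 and 8.4 N and velocity of joint carriage_slide between -0.003 and 0.003 m/s and linear speed of specimen_mount below 0.005 m/s); the robot touches nothing.
It fails at once if the pad squeezes the mount with over 12 N (contact force between carriage and specimen_mount above 12 N).
It fails at once if the tooth is forced against the rail with over 35 N (contact force between release_bar and vise above 35 N).
It fails at once if the loupe, the tin or the tweezers are moved by over 15 mm (distance of any of loupe, grease_tin, tweezers from where it was at the start of the episode above 0.015 m).
It also fails if it takes over 64 s, if anything falls off the work surface, if the arm or the gripper's body presses on something with over 40 N, if the wrist force passes 120 N, or if a joint passes its speed limit or range.

### The arm

A 6-joint arm with a two-finger parallel gripper is mounted at the origin on a cart in front of the work surface, level with it; the furniture and walls round the work are solid. World frame = base frame: x ahead of the robot, y to its left, z up, the work surface at z = 0. Lengths are in m, angles in degrees, forces in N, time in s.
With the tool pointing down it reaches from about 0.4 to 0.825 m from the base axis. Payload 7 kg.
Tool frame: the origin (TCP) lies between the finger pads; the fingertips stand 19 mm ahead of it and the grasp point (between the pads) is the TCP; z points along the fingers, y is the line along which they close (so a half turn about z gives the same grasp; the last joint's range is limited). The gripper opens to 88 mm and grips with 3 to 60 N. Pads are 19 mm wide; open, the fingers measure 130 mm over their backs; the gripper's body (78 mm by 193 mm) begins 47 mm behind the grasp point.
Start: joints at [-50.3, 20.546, 0.682, 0, -70.136, -16.507], TCP at [0.266, -0.62, 0.246] pointing down, gripper open.
Joint ranges: [-176.03, 176.03], [-82.01, 121.73], [-58.28, 71.71], [-173.87, 95.51], [-174.79, -0.11], [-173.66, 173.66]. Speed limits (degrees/s): [136.94, 136.94, 172.46, 180, 180, 180].

### API

Orientations are given as [roll, pitch, yaw] about the fixed x, y, z axes, in that order (R = Rz(yaw) Ry(pitch) Rx(roll)).
In Python, from plant import r gives the robot as it stands. The module is installed in compiled form; this text tells all that it offers.
- The arm moves only by the shell command python3 -m pendant 'ROWS' [OPENING] [FORCE]. ROWS is JSON, a list of rows, each a list of 6 numbers: the shift along the tool's x, y, z in mm, then the turn, a rotation vector about the tool's x, y, z in rad. In form: [[tx, ty, tz, wx, wy, wz], ...]. A call has 1 to 20 rows; each row is the pose to reach, as a shift and turn from the pose commanded when the call began, along the tool's axes at that moment; what a row does not reach only later rows make up. A row lasts 1/8 s, in which the tool goes at most 62.5 mm and 10.7 degrees, less where a joint would pass 70% of its speed; a pose out of reach is approached as far as the arm can. A call with a gripper value outside its range is refused whole. OPENING is the finger opening in mm, from 0 to 87.6, set as the call begins (- or left out, the last holds). The fingers move at their own pace and stop on an object; FORCE is the grip in N (left out, the last holds). Time passes only in rows, so rows that repeat a pose let the fingers close. It gives the time, the measured TCP pose, the force, the opening and the grip force at its end, in the units of the state.
- r.get_state(): the state, without advancing time (a new reading comes with each control period).
- r.capture(name): name is "scene" or "top"; returns the picture (480x640x3 uint8, red, green, blue); there is no depth.
- r.camera_params(name): a dict with "mtx" (3x3 intrinsics, pixels), "distortion" ([k1, k2, p1, p2, k3] as OpenCV has them; the pictures are not rectified), "rvec" (rotation vector, rad) and "tvec" (3), from world to camera coordinates, as OpenCV has them. Camera axes: x right, y down, z forward; pixel columns grow to the right and rows downward; lengths in m; the calibration is good to about 2 mm. A picture is of the moment at which its call begins. camera_params takes no time and is no camera call.
- r.close_job(): hands the job in; it is judged then, once.
The state is a dict: "time_s": time; "joints": joint angles; "qd": joint speeds; "joint_torque": joint torques, N m; "tcp_pos": TCP position; "eef_rot": TCP orientation; "contact_force": force on the tool from outside, world axes, zero at the start; "moment": the same for the moment, N m; "gripper_width": finger opening in m; "gripper_force": force on a finger pad.
Only numpy, scipy, OpenCV 4.12 (cv2) and the standard library are available. Lean on these libraries where they do the work, as an engineer would, in place of code of your own. Each camera call takes 0.05 s, during which the arm holds its last target. There are 200 camera calls.

## Working session

There is one attempt and no reset: what is moved stays moved. The work goes in short steps, Python scripts to look and compute and a shell command to move; the robot and the scene stay as the last step left them, time stands still between calls to the robot, and variables do not carry over. Pictures are saved under pics/ and viewed, at most 10 in all, crops included, and the job is handed in when it is done.

```bash
mkdir -p pics
cat > h.py <<'E'
import numpy as np,cv2
from plant import r
def cam(n):
    p=r.camera_params(n);return [np.array(p[k],float) for k in("mtx","distortion","rvec","tvec")]
def ray(n,uv,z):
    K,D,rv,t=cam(n);R=cv2.Rodrigues(rv)[0]
    q=cv2.undistortPoints(np.array(uv,float).reshape(-1,1,2),K,D).reshape(-1,2)
    d=np.c_[q,np.ones(len(q))]@R; c=-R.T@t.ravel()
    return c+d*((z-c[2])/d[:,2])[:,None]
def proj(n,P):
    K,D,rv,t=cam(n);return cv2.projectPoints(np.array(P,float).reshape(-1,1,3),rv,t,K,D)[0].reshape(-1,2)
E
python3 - <<'E'
from h import *
for n in("scene","top"):
    cv2.imwrite(f"pics/{n}0.png",r.capture(n)[:,:,::-1])
    K,D,rv,t=cam(n);R=cv2.Rodrigues(rv)[0];print(n,-R.T@t.ravel(),K[0,0])
s=r.get_state();print(s['tcp_pos'],s['eef_rot'],s['time_s'],s['contact_force'])
E
```

```text
scene [-0.23302285  0.26067714  0.68361458] 469.70061494729316
top [ 0.29678341 -0.0874401   1.06789627] 541.0418124107028
[ 0.26561063 -0.62009077  0.24471537] [ 1.79913762e+02 -8.25016865e-03 -1.56816799e+02] 0.1 [0.27326522 0.40605639 0.4466653 ]
```

View pics/top0.png

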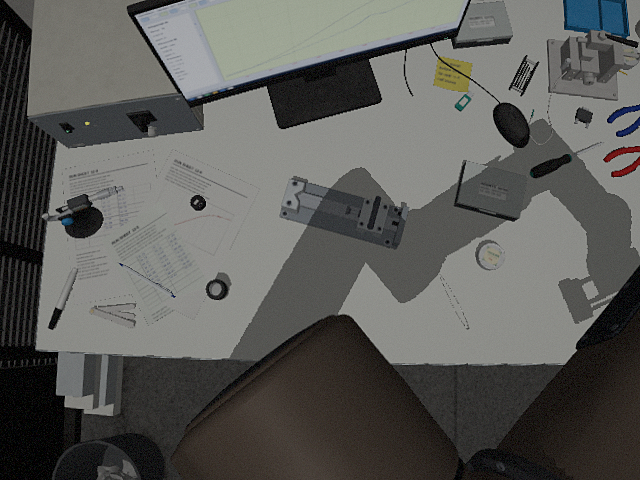

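View pics/scene0.png

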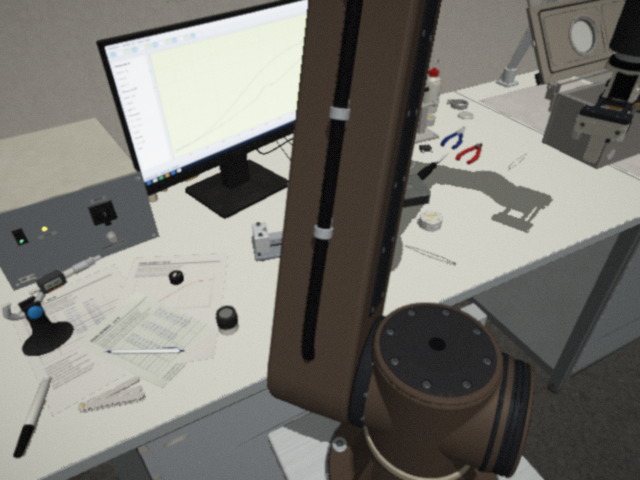

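The top picture shows the vise from (280,200) to (405,235) with the V jaw at the left end and the carriage at about (378,215). There are two dark round objects, at (198,202) and (217,287). The tin is at (490,255) and the tweezers at (455,302). I'll enlarge the vise and the round objects next.

Run:
```python
from h import *
im=cv2.imread("pics/top0.png")
a=cv2.resize(im[165:260,270:415],None,fx=5.5,fy=5.5,interpolation=cv2.INTER_CUBIC);a=cv2.convertScaleAbs(a,alpha=1.6,beta=10);cv2.imwrite("pics/vise.png",a)
b=cv2.resize(im[185:305,180:240],None,fx=5,fy=5,interpolation=cv2.INTER_CUBIC)
sc=cv2.imread("pics/scene0.png")[255:335,160:245]
c=cv2.resize(sc,(480,600*480//510 if 0 else 452));c=cv2.copyMakeBorder(c,0,148,0,0,cv2.BORDER_CONSTANT)
cv2.imwrite("pics/rounds.png",cv2.convertScaleAbs(np.hstack([b,c]),alpha=1.6,beta=20))
print(ray("top",[(198,202),(217,287),(280,213),(292,178),(407,205),(396,247)],0.012))
```

```text
[[ 0.55303391  0.19315315  0.012     ]
 [ 0.3811375   0.14422671  0.012     ]
 [ 0.53244707  0.02433329  0.012     ]
 [ 0.60563255  0.00254352  0.012     ]
 [ 0.55312771 -0.22997464  0.012     ]
 [ 0.46751011 -0.20752953  0.012     ]]
```

View pics/vise.png

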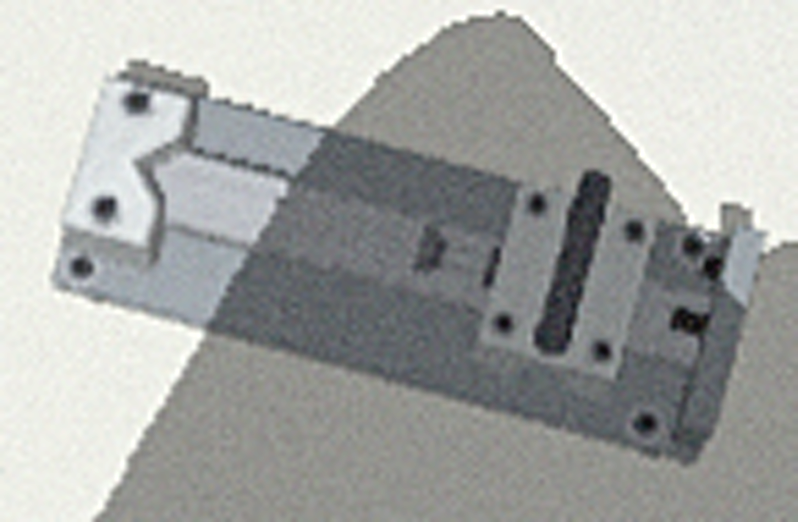

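View pics/rounds.png

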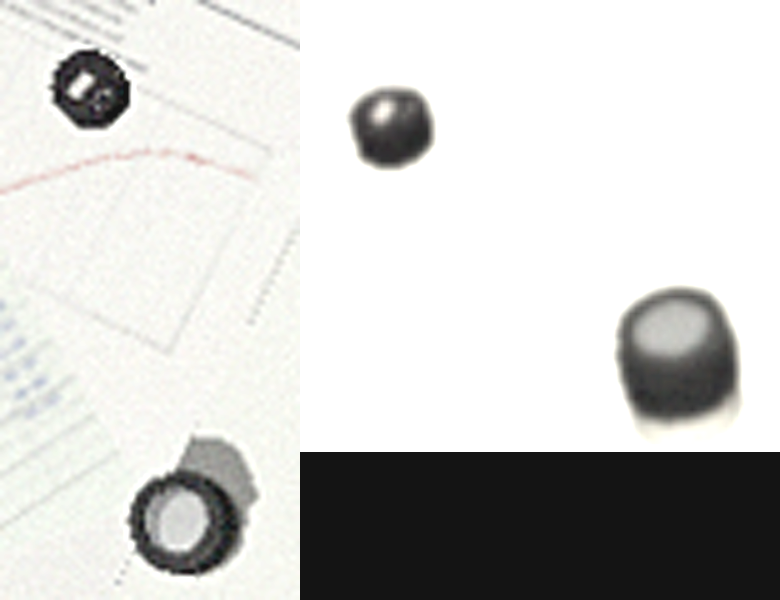

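The vise crop shows the V jaw's apex near (140,162), the dark bar's ends at (594,178) and (550,348), and the pad at about (430,248). In the other crop the mount is the upper disc, with its centre at full-picture pixel (197.6,202.4). The taller one with a lens, at (217,287), is the loupe.

Run:
```python
from h import *
f=lambda L,z:ray("top",[((x+.5)/5.5-.5+270,(y+.5)/5.5-.5+165) for x,y in L],z)
np.set_printoptions(precision=4,suppress=True)
e=f([(55,285),(692,462)],.012);print("edge",e,np.linalg.norm(e[0]-e[1]))
d=e[0]-e[1];yaw=np.degrees(np.arctan2(d[1],d[0]));print("dir",yaw)
b=f([(594,174),(550,351)],.09);d=b[0]-b[1];print("bar",b,np.linalg.norm(d),np.degrees(np.arctan2(d[1],d[0])),b.mean(0))
j=f([(113,76),(192,97),(188,147),(138,161),(158,190),(150,245),(66,222)],.056);print("jaw",j)
d=j[1]-j[5];print("front w",np.linalg.norm(d),np.degrees(np.arctan2(d[1],d[0])))
rl=f([(288,178),(165,152),(165,228),(450,303)],.034);print("rail",rl)
c=f([(520,178),(660,222),(617,378),(478,342)],.058);print("carr",c,c.mean(0))
print("pad",f([(420,245)],.0435))
print("mount",ray("top",[(197.6,202.4)],.016))
# scene check of mount: crop scale 480/85,452/80
print("mount scene",ray("scene",[(160+(91.5)/5.647-.5,255+127/5.65-.5)],.009))
print("loupe",ray("top",[(217,288)],.03),"tin",ray("top",[(490,255)],.02))
```

```text
edge [[ 0.5254  0.0249  0.012 ]
 [ 0.4643 -0.2064  0.012 ]] 0.2392020668397468
dir 75.19312842786174
bar [[ 0.55   -0.1647  0.09  ]
 [ 0.4887 -0.1501  0.09  ]] 0.06301443665566414 -13.42677732112977 [ 0.5193 -0.1574  0.09  ]
jaw [[ 0.5919  0.0024  0.056 ]
 [ 0.5845 -0.0258  0.056 ]
 [ 0.5663 -0.0249  0.056 ]
 [ 0.561  -0.0074  0.056 ]
 [ 0.5506 -0.0148  0.056 ]
 [ 0.5307 -0.0126  0.056 ]
 [ 0.5386  0.0172  0.056 ]]
front w 0.0554167958251406 -13.803479813007646
rail [[ 0.5612 -0.0597  0.034 ]
 [ 0.5702 -0.0153  0.034 ]
 [ 0.5421 -0.0161  0.034 ]
 [ 0.5164 -0.1181  0.034 ]]
carr [[ 0.5564 -0.1414  0.058 ]
 [ 0.5414 -0.1903  0.058 ]
 [ 0.4859 -0.1753  0.058 ]
 [ 0.4977 -0.1273  0.058 ]] [ 0.5204 -0.1586  0.058 ]
pad [[ 0.5351 -0.1071  0.0435]]
mount [[0.5512 0.1929 0.016 ]]
mount scene [[0.5538 0.1958 0.009 ]]
loupe [[0.3778 0.1402 0.03  ]] tin [[ 0.4533 -0.393   0.02  ]]
```

```bash
cat >> h.py <<'E'
from scipy.spatial.transform import Rotation as Ro
np.set_printoptions(precision=4,suppress=True)
def to(p,yaw):
    s=r.get_state();R0=Ro.from_euler('xyz',s['eef_rot'],degrees=True)
    d=R0.inv().apply(np.array(p)-s['tcp_pos'])*1000
    w=(R0.inv()*Ro.from_euler('xyz',[180,0,yaw],degrees=True)).as_rotvec()
    print("shift",d.round(1),"turn",w.round(4),"| tcp",np.array(s['tcp_pos']),"rot",np.array(s['eef_rot']).round(2),"F",np.array(s['contact_force']).round(2),"t",s['time_s'],"w",s['gripper_width'])
U=np.array([np.cos(np.radians(75.4)),np.sin(np.radians(75.4)),0]);HOME=np.array([.5557,-.0274,0])
E
python3 -c "
from h import *
to([.5525,.194,.15],-104.6)"
```

```text
shift [-584.2  635.3   95.6] turn [ 0.0015  0.0006 -0.9114] | tcp [ 0.2656 -0.6201  0.2447] rot [ 179.91   -0.01 -156.82] F [0.27 0.41 0.45] t 0.1 w 0.08748245692941982
```

```bash
python3 -m pendant '[[-40,45,5,0,0,-0.06],[-80,90,10,0,0,-0.12],[-120,130,15,0,0,-0.18],[-160,174,20,0,0,-0.25],[-200,217,25,0,0,-0.31],[-240,260,30,0,0,-0.37],[-280,304,35,0,0,-0.44],[-320,347,40,0,0,-0.5],[-360,390,45,0,0,-0.56],[-400,434,50,0,0,-0.62],[-440,477,55,0,0,-0.69],[-480,520,65,0,0,-0.75],[-520,564,75,0,0,-0.82],[-555,602,85,0,0,-0.87],[-584,635,95,0,0,-0.911],[-584,635,96,0,0,-0.911],[-584,635,96,0,0,-0.911]]' 60 20
python3 - <<'E'
from h import *
to([.5525,.194,.021],-104.6)
im=r.capture("top");print(proj("top",[[.5525,.194,.018],r.get_state()['tcp_pos']]))
a=cv2.resize(im[150:280,140:300],None,fx=4,fy=4,interpolation=cv2.INTER_CUBIC)[:,:,::-1]
s=r.capture("scene");print(proj("scene",[[.5525,.194,.009],r.get_state()['tcp_pos']]))
b=cv2.resize(s[200:350,100:260],None,fx=2,fy=2)[:,:,::-1]
c=np.zeros((520,800,3),np.uint8);c[:,:480]=a[:,80:560];c[:300,480:]=b
cv2.imwrite("pics/above.png",cv2.convertScaleAbs(c,alpha=1.4))
E
```

```text
time_s: 2.22
tcp_pos: [0.552, 0.1929, 0.1489]
eef_rot: [179.9, -0.1, -104.6]
contact_force: [-0.2, -0.1, 0.4]
gripper_width: 0.0597
gripper_force: 0.0
shift [ -1.3  -0.4 127.9] turn [ 0.0011 -0.0012 -0.0001] | tcp [0.552  0.1929 0.1489] rot [ 179.94   -0.07 -104.61] F [-0.19 -0.13  0.43] t 2.225 w 0.059680123058149674
[[196.8531 201.5449]
 [179.6356 184.2308]]
[[176.7393 277.0729]
 [162.8179 223.146 ]]
```

View pics/above.png

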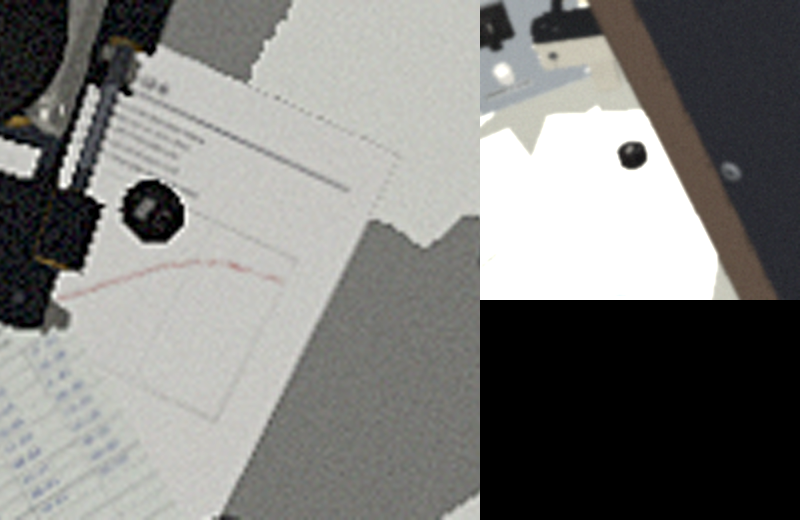

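The mount is still in place and the fingers are clear of it, so I'll descend and grip.

```bash
python3 -m pendant '[[-1,0,30,0,0,0],[-1,0,60,0,0,0],[-1,0,90,0,0,0],[-1,0,110,0,0,0],[-1,0,122,0,0,0],[-1,0,126,0,0,0],[-1,0,126,0,0,0]]' 60 12 && python3 -m pendant '[[0,0,0,0,0,0],[0,0,0,0,0,0],[0,0,0,0,0,0],[0,0,0,0,0,0],[0,0,0,0,0,0]]' 20 12
```

```text
time_s: 3.2
tcp_pos: [0.5531, 0.1942, 0.0241]
eef_rot: [-180.0, 0.0, -104.6]
contact_force: [-0.2, -0.8, 0.3]
gripper_width: 0.0603
gripper_force: 0.0
time_s: 3.82
tcp_pos: [0.5529, 0.1943, 0.0238]
eef_rot: [-180.0, 0.0, -104.6]
contact_force: [-0.2, 0.5, 1.9]
gripper_width: 0.0299
gripper_force: 12.0
```

```bash
python3 -m pendant '[[0,0,-20,0,0,0],[0,0,-50,0,0,0],[0,0,-80,0,0,0],[0,0,-100,0,0,0],[0,0,-100,0,0,0]]'
python3 -c "
from h import *
p=HOME-.012*U;to([*p[:2],.07],-104.6);print(p)"
```

```text
time_s: 4.45
tcp_pos: [0.5536, 0.1948, 0.1251]
eef_rot: [-179.9, 0.1, -104.6]
contact_force: [0.1, 0.9, 0.0]
gripper_width: 0.0297
gripper_force: 12.0
shift [226.6 -58.   54.7] turn [-0.0021  0.0025 -0.0001] | tcp [0.5536 0.1948 0.1251] rot [-179.88    0.14 -104.6 ] F [0.14 0.87 0.01] t 4.45 w 0.029668636328820344
[ 0.5527 -0.039   0.    ]
```

Move above the rail, then check it with a picture before placing.

```bash
python3 -m pendant '[[40,-10,0,0,0,0],[80,-20,0,0,0,0],[125,-32,0,0,0,0],[170,-43,0,0,0,0],[210,-53,0,0,0,0],[226,-58,0,0,0,0],[226,-58,0,0,0,0],[226,-58,25,0,0,0],[226,-58,45,0,0,0],[226,-58,50,0,0,0],[226,-58,50,0,0,0]]'
python3 - <<'E'
from h import *
p=HOME-.012*U;to([*p[:2],.058],-104.6)
im=r.capture("top");print((proj("top",[HOME+[0,0,.056],[*p[:2],.07]])-[250,150])*4)
a=cv2.resize(im[150:270,250:430],None,fx=4,fy=4,interpolation=cv2.INTER_CUBIC)[:,:,::-1]
cv2.imwrite("pics/place.png",cv2.convertScaleAbs(a,alpha=1.6,beta=10))
E
```

```text
time_s: 5.82
tcp_pos: [0.552, -0.0384, 0.0735]
eef_rot: [180.0, -0.0, -104.6]
contact_force: [0.4, -0.3, -1.4]
gripper_width: 0.03
gripper_force: 12.0
shift [ 0.4 -0.8 15.5] turn [ 0.0005 -0.0004  0.0008] | tcp [ 0.552  -0.0384  0.0735] rot [ 179.97   -0.02 -104.55] F [ 0.44 -0.32 -1.35] t 5.825 w 0.02998221091410383
[[219.6652 186.5822]
 [242.3297 185.7692]]
```

View pics/place.png

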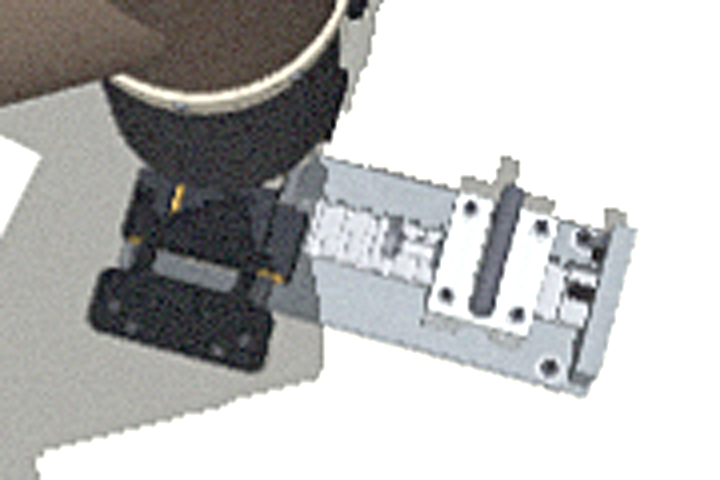

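The gripper hides the jaw, but the carriage is well lit now: bar ends at crop (514,188) and (482,312), pad at about (393,237). I'll lower the mount in small steps until it touches the rail.

```bash
python3 -m pendant '[[0,-1,7,0,0,0],[0,-1,12,0,0,0],[0,-1,14,0,0,0],[0,-1,14,0,0,0]]'; python3 -m pendant '[[0,0,1,0,0,0],[0,0,1,0,0,0]]'
python3 - <<'E'
from h import *
f=lambda L,z:ray("top",[((x+.5)/4-.5+250,(y+.5)/4-.5+150) for x,y in L],z)
b=f([(515,185),(482,315)],.09);d=b[0]-b[1];print("bar",b.mean(0),np.linalg.norm(d),np.degrees(np.arctan2(d[1],d[0])))
c=f([(462,188),(560,215),(525,335),(428,305)],.058);print("carr",c,c.mean(0))
print("pad",f([(387,237)],.047))
E
```

```text
time_s: 6.38
tcp_pos: [0.5528, -0.0395, 0.0594]
eef_rot: [180.0, -0.0, -104.6]
contact_force: [0.4, 0.8, -0.2]
gripper_width: 0.03
gripper_force: 12.0
time_s: 6.62
tcp_pos: [0.5529, -0.0394, 0.0586]
eef_rot: [-180.0, 0.0, -104.6]
contact_force: [0.1, 0.5, 0.5]
gripper_width: 0.0298
gripper_force: 12.0
bar [ 0.5197 -0.1587  0.09  ] 0.06373063786359956 -13.714929912220196
carr [[ 0.5571 -0.1433  0.058 ]
 [ 0.5446 -0.1904  0.058 ]
 [ 0.4858 -0.1736  0.058 ]
 [ 0.4995 -0.1275  0.058 ]] [ 0.5217 -0.1587  0.058 ]
pad [[ 0.5349 -0.1078  0.047 ]]
```

```bash
python3 -m pendant '[[0,0,1,0,0,0],[0,0,1,0,0,0]]'; python3 -m pendant '[[0,0,1,0,0,0],[0,0,1,0,0,0]]'
```

```text
time_s: 6.88
tcp_pos: [0.553, -0.0394, 0.0577]
eef_rot: [-180.0, 0.0, -104.6]
contact_force: [-0.3, -0.5, 2.9]
gripper_width: 0.0298
gripper_force: 12.0
time_s: 7.12
tcp_pos: [0.553, -0.0393, 0.0575]
eef_rot: [-180.0, 0.0, -104.6]
contact_force: [-3.0, -0.1, 10.2]
gripper_width: 0.0297
gripper_force: 12.0
```

Contact came at z=0.0577, as expected. I'll ease off, release and retreat.

```bash
python3 -m pendant '[[0,0,-1,0,0,0],[0,0,-1,0,0,0]]' && python3 -m pendant '[[0,0,0,0,0,0],[0,0,0,0,0,0],[0,0,0,0,0,0],[0,0,0,0,0,0]]' 46 && python3 -m pendant '[[0,0,-15,0,0,0],[0,0,-40,0,0,0],[0,0,-80,0,0,0],[0,0,-110,0,0,0],[0,0,-110,0,0,0]]'
python3 -c "
from h import *
to([.5197,-.1580,.15],165.4);to([.5197,-.1580,.15],-14.6);print(r.get_state()['joints'])"
```

```text
time_s: 7.38
tcp_pos: [0.553, -0.0393, 0.0576]
eef_rot: [-180.0, 0.0, -104.6]
contact_force: [-1.4, 0.3, 2.7]
gripper_width: 0.0296
gripper_force: 12.0
time_s: 7.88
tcp_pos: [0.5528, -0.0394, 0.0575]
eef_rot: [180.0, -0.0, -104.6]
contact_force: [0.4, 1.2, 0.5]
gripper_width: 0.0457
gripper_force: 0.0
time_s: 8.5
tcp_pos: [0.5546, -0.0391, 0.1715]
eef_rot: [-179.7, 0.1, -104.6]
contact_force: [-0.8, -1.3, -0.6]
gripper_width: 0.0461
gripper_force: 0.0
shift [123.9   4.   21.1] turn [-0.0024  0.0065  1.5711] | tcp [ 0.5546 -0.0391  0.1715] rot [-179.67    0.15 -104.58] F [-0.79 -1.35 -0.57] t 8.5 w 0.04611088757500447
shift [123.9   4.   21.1] turn [-0.0065 -0.0024 -1.5705] | tcp [ 0.5546 -0.0391  0.1715] rot [-179.67    0.15 -104.58] F [-0.79 -1.35 -0.57] t 8.5 w 0.04611088757500447
[ 16.1751  12.719  -20.6932   0.0475 -56.2294 -30.7827]
```

```bash
python3 -m pendant '[[10,0,0,0,0,0.13],[20,1,0,0,0,0.26],[30,1,0,0,0,0.39],[40,1,0,0,0,0.52],[50,2,0,0,0,0.65],[60,2,0,0,0,0.78],[70,2,0,0,0,0.91],[80,3,5,0,0,1.04],[90,3,10,0,0,1.18],[100,3,15,0,0,1.31],[112,4,18,0,0,1.44],[124,4,21,0,0,1.571],[124,4,21,0,0,1.571],[124,4,21,0,0,1.571]]' 36 40
python3 - <<'E'
from h import *
to([.5197,-.1580,.094],165.4)
im=r.capture("top")
a=cv2.resize(im[150:270,250:430],None,fx=4,fy=4,interpolation=cv2.INTER_CUBIC)[:,:,::-1]
cv2.imwrite("pics/bar.png",cv2.convertScaleAbs(a,alpha=1.6,beta=10))
E
```

```text
time_s: 10.25
tcp_pos: [0.5178, -0.1582, 0.1467]
eef_rot: [180.0, 0.0, 165.5]
contact_force: [-0.6, 0.4, -0.1]
gripper_width: 0.0356
gripper_force: 0.0
shift [-1.8  0.7 52.7] turn [0.     0.     0.0022] | tcp [ 0.5178 -0.1582  0.1467] rot [180.     0.   165.53] F [-0.61  0.45 -0.05] t 10.25 w 0.03562631968480026
```

View pics/bar.png

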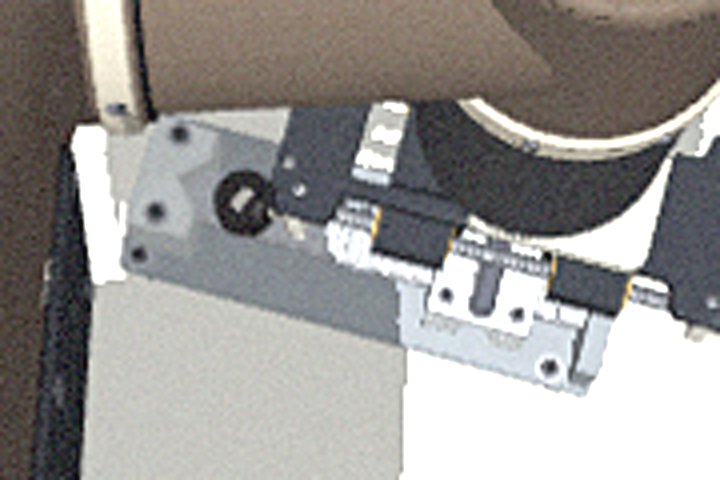

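The mount stands on the rail in front of the V, at crop (244,202), and the fingers straddle the bar at about (487,290). I'll descend onto the bar and grip it.

```bash
python3 -c "
from h import *
m=ray('top',[((244.5)/4-.5+250,(202.5)/4-.5+150)],.05);print('mount',m,'vs home along,across',(m[0]-HOME)@U,(m[0]-HOME)@[U[1],-U[0],0])"
python3 -m pendant '[[-2,1,20,0,0,0],[-2,1,35,0,0,0],[-2,1,46,0,0,0],[-2,1,53,0,0,0],[-2,1,55,0,0,0],[-2,1,55,0,0,0]]' && python3 -m pendant '[[0,0,0,0,0,0],[0,0,0,0,0,0],[0,0,0,0,0,0],[0,0,0,0,0,0]]' 20 && python3 -m pendant '[[0,0,0,0,0,0],[0,0,0,0,0,0],[0,0,0,0,0,0],[0,0,0,0,0,0]]' 6 5
```

```text
mount [[ 0.5504 -0.0383  0.05  ]] vs home along,across -0.011882136014196243 -0.0023340037784873053
time_s: 11.05
tcp_pos: [0.5201, -0.1579, 0.0917]
eef_rot: [180.0, 0.0, 165.4]
contact_force: [-0.4, -0.1, -0.1]
gripper_width: 0.036
gripper_force: 0.0
time_s: 11.55
tcp_pos: [0.5199, -0.1579, 0.0916]
eef_rot: [180.0, 0.0, 165.4]
contact_force: [0.0, 0.4, 0.7]
gripper_width: 0.0202
gripper_force: 0.0
time_s: 12.05
tcp_pos: [0.5199, -0.1579, 0.0916]
eef_rot: [-180.0, -0.0, 165.4]
contact_force: [-0.1, -0.7, -0.3]
gripper_width: 0.0112
gripper_force: 5.0
```

The opening stopped at 11.2 mm, so the bar is held, and there is no side load. Firm the grip and lift in steps.

```bash
python3 -m pendant '[[0,0,0,0,0,0],[0,0,0,0,0,0]]' 6 45; for i in 1 ; do python3 -m pendant '[[0,0,-2,0,0,0],[0,0,-4,0,0,0],[0,0,-4,0,0,0]]'; done; python3 -m pendant '[[0,0,-2,0,0,0],[0,0,-4,0,0,0],[0,0,-4,0,0,0]]'
```

```text
time_s: 12.3
tcp_pos: [0.5199, -0.1579, 0.0916]
eef_rot: [-180.0, -0.0, 165.4]
contact_force: [-0.5, -0.7, 0.6]
gripper_width: 0.0097
gripper_force: 45.0
time_s: 12.68
tcp_pos: [0.5198, -0.1579, 0.0954]
eef_rot: [-180.0, -0.0, 165.4]
contact_force: [1.1, -1.6, -8.7]
gripper_width: 0.0097
gripper_force: 45.0
time_s: 13.05
tcp_pos: [0.5198, -0.1579, 0.0997]
eef_rot: [180.0, -0.0, 165.4]
contact_force: [2.2, -2.7, -8.4]
gripper_width: 0.0098
gripper_force: 45.0
```

```bash
python3 -m pendant '[[0,2,0,0,0,0],[0,5,0,0,0,0],[0,9,0,0,0,0],[0,13,0,0,0,0],[0,17,0,0,0,0],[0,21,0,0,0,0],[0,25,0,0,0,0],[0,29,0,0,0,0],[0,33,0,0,0,0],[0,37,0,0,0,0],[0,41,0,0,0,0],[0,45,0,0,0,0],[0,48,0,0,0,0],[0,50,0,0,0,0]]'
python3 -m pendant '[[0,2,0,0,0,0],[0,4,0,0,0,0],[0,6,0,0,0,0],[0,8,0,0,0,0],[0,10,0,0,0,0]]'
python3 -c "
from h import *
p=HOME-.052*U;to([*p[:2],.0997],165.4)"
```

```text
time_s: 14.8
tcp_pos: [0.5323, -0.1103, 0.0996]
eef_rot: [-179.9, -0.0, 165.4]
contact_force: [2.6, -7.3, -7.7]
gripper_width: 0.0094
gripper_force: 45.0
time_s: 15.42
tcp_pos: [0.5348, -0.1008, 0.0996]
eef_rot: [-179.9, -0.0, 165.4]
contact_force: [3.0, -8.7, -8.6]
gripper_width: 0.0095
gripper_force: 45.0
shift [-1.7 24.3 -0.1] turn [-0.0014 -0.0003 -0.0004] | tcp [ 0.5348 -0.1008  0.0996] rot [-179.92   -0.02  165.38] F [ 2.96 -8.72 -8.64] t 15.425 w 0.009494574918448566
```

```bash
for a in 1; do python3 -m pendant '[[-1,2,0,0,0,0],[-1,4,0,0,0,0]]'; python3 -m pendant '[[0,2,0,0,0,0],[0,4,0,0,0,0]]';python3 -m pendant '[[0,2,0,0,0,0],[0,4,0,0,0,0]]';python3 -m pendant '[[0,2,0,0,0,0],[0,4,0,0,0,0]]'; done | grep -v -e grip -e eef
python3 -c "
from h import *
p=HOME-.052*U;to([*p[:2],.0997],165.4)"
```

```text
time_s: 15.68
tcp_pos: [0.5359, -0.0972, 0.0992]
contact_force: [1.2, -8.2, -8.6]
time_s: 15.92
tcp_pos: [0.5369, -0.0933, 0.0992]
contact_force: [0.9, -7.9, -8.7]
time_s: 16.18
tcp_pos: [0.5378, -0.0898, 0.0993]
contact_force: [1.0, -11.3, -8.9]
time_s: 16.42
tcp_pos: [0.5388, -0.0861, 0.0992]
contact_force: [1.5, -11.8, -8.9]
shift [-1.6  9.1 -0.5] turn [-0.0026 -0.0022 -0.0007] | tcp [ 0.5388 -0.0861  0.0992] rot [-179.85   -0.12  165.36] F [  1.5  -11.83  -8.85] t 16.425 w 0.009700148831590457
```

Contact with the mount at home came where I predicted. The pad is now pressed in about 6.5 mm and needs about 9 mm more.

```bash
(python3 -m pendant '[[0,2,0,0,0,0],[0,4,0,0,0,0]]'; python3 -m pendant '[[0,2,0,0,0,0],[0,4,0,0,0,0]]';python3 -m pendant '[[0,1,0,0,0,0],[0,1,0,0,0,0],[0,1,0,0,0,0]]') | grep -v -e grip -e eef
python3 - <<'E'
from h import *
p=HOME-.052*U;to([*p[:2],.0997],165.4)
im=r.capture("top")
a=cv2.resize(im[150:270,250:430],None,fx=4,fy=4,interpolation=cv2.INTER_CUBIC)[:,:,::-1]
cv2.imwrite("pics/press.png",cv2.convertScaleAbs(a,alpha=1.6,beta=10))
E
```

```text
time_s: 16.68
tcp_pos: [0.5397, -0.0824, 0.0993]
contact_force: [0.5, -12.5, -9.1]
time_s: 16.92
tcp_pos: [0.5407, -0.0788, 0.0992]
contact_force: [1.7, -13.8, -8.6]
time_s: 17.3
tcp_pos: [0.5409, -0.0778, 0.0992]
contact_force: [0.9, -12.8, -8.5]
shift [-1.6  0.5 -0.5] turn [-0.0031 -0.0023 -0.0007] | tcp [ 0.5409 -0.0778  0.0992] rot [-179.82   -0.13  165.36] F [  0.92 -12.79  -8.49] t 17.3 w 0.009850172331635702
```

View pics/press.png

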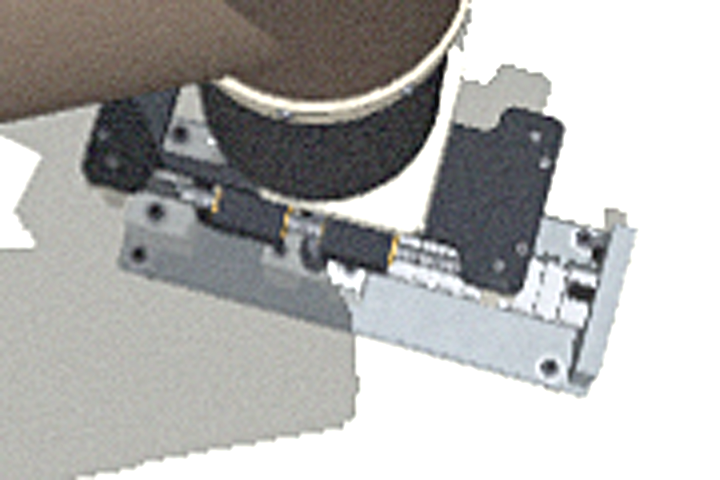

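The carriage has pushed up to the jaw and the mount is hidden behind the fingers. The force says the pad is pressed in about 15–16 mm. I'll lower the bar while feeling for the rail.

```bash
(python3 -m pendant '[[0,0,2,0,0,0],[0,0,2,0,0,0]]'; python3 -m pendant '[[0,0,1,0,0,0],[0,0,1,0,0,0]]';python3 -m pendant '[[0,0,0.7,0,0,0],[0,0,0.7,0,0,0]]') | grep -v -e grip -e eef
```

```text
time_s: 17.6
tcp_pos: [0.541, -0.0778, 0.0972]
contact_force: [2.4, -12.9, -8.6]
time_s: 17.85
tcp_pos: [0.541, -0.0778, 0.0963]
contact_force: [1.9, -13.0, -7.7]
time_s: 18.1
tcp_pos: [0.541, -0.0778, 0.096]
contact_force: [0.8, -11.7, -4.1]
```

At 3.1 mm down the tooth met a land, so the bar started in a notch. Travel so far is 82.8 mm, or 6.9 pitches, so the next notch is about 1.2 mm ahead, at about 17 mm of pad press. I'll raise the bar, go 1.2 mm on and lower again before letting go.

```bash
(python3 -m pendant '[[0,0,-2.5,0,0,0],[0,0,-2.5,0,0,0]]'; python3 -m pendant '[[0,1.2,0,0,0,0],[0,1.2,0,0,0,0],[0,1.2,0,0,0,0]]';python3 -m pendant '[[0,0,2.2,0,0,0],[0,0,2.2,0,0,0]]';python3 -m pendant '[[0,0,1,0,0,0],[0,0,1,0,0,0]]') | grep -v -e grip -e eef
```

```text
time_s: 18.35
tcp_pos: [0.5409, -0.0778, 0.0982]
contact_force: [1.5, -11.7, -8.9]
time_s: 18.73
tcp_pos: [0.5412, -0.0768, 0.0981]
contact_force: [1.2, -12.3, -8.0]
time_s: 18.98
tcp_pos: [0.5413, -0.0768, 0.096]
contact_force: [0.9, -12.6, -7.2]
time_s: 19.23
tcp_pos: [0.5414, -0.0764, 0.0951]
contact_force: [0.5, -10.4, -6.3]
```

The bar is past land height and the springs still carry it down, so the tooth is entering the notch. I'll carry on.

```bash
(python3 -m pendant '[[0,0,1,0,0,0],[0,0,1,0,0,0]]';python3 -m pendant '[[0,0,1,0,0,0],[0,0,1,0,0,0]]';python3 -m pendant '[[0,0,0.7,0,0,0],[0,0,0.7,0,0,0]]') | grep -v -e grip -e eef
```

```text
time_s: 19.48
tcp_pos: [0.5414, -0.0763, 0.0941]
contact_force: [0.7, -11.4, -5.8]
time_s: 19.73
tcp_pos: [0.5414, -0.0763, 0.0931]
contact_force: [1.0, -10.3, -7.0]
time_s: 19.98
tcp_pos: [0.5414, -0.0764, 0.0924]
contact_force: [1.0, -11.0, -6.7]
```

```bash
(python3 -m pendant '[[0,0,0.7,0,0,0],[0,0,0.7,0,0,0]]'; python3 -m pendant '[[0,0,0,0,0,0],[0,0,0,0,0,0],[0,0,0,0,0,0],[0,0,0,0,0,0]]' 36 5; python3 -m pendant '[[0,0,-10,0,0,0],[0,0,-25,0,0,0],[0,0,-50,0,0,0],[0,0,-90,0,0,0],[0,0,-90,0,0,0]]'; python3 -m pendant '[[0,-50,0,0,0,0],[0,-100,0,0,0,0],[0,-150,0,0,0,0],[0,-200,0,0,0,0],[0,-240,0,0,0,0],[0,-240,0,0,0,0]]') | grep -v -e eef
python3 - <<'E'
from h import *
im=r.capture("top")
a=cv2.resize(im[160:260,270:410],None,fx=5.5,fy=5.5,interpolation=cv2.INTER_CUBIC)[:,:,::-1]
cv2.imwrite("pics/fin.png",cv2.convertScaleAbs(a,alpha=1.6,beta=10))
E
```

```text
time_s: 20.23
tcp_pos: [0.5414, -0.0763, 0.0917]
contact_force: [1.2, -9.9, -6.7]
gripper_width: 0.0097
gripper_force: 45.0
time_s: 20.72
tcp_pos: [0.5429, -0.0745, 0.0921]
contact_force: [0.4, -0.7, 1.2]
gripper_width: 0.0357
gripper_force: 0.0
time_s: 21.35
tcp_pos: [0.5449, -0.0746, 0.1863]
contact_force: [-0.1, 0.0, -0.2]
gripper_width: 0.0361
gripper_force: 0.0
time_s: 22.1
tcp_pos: [0.4809, -0.3091, 0.1817]
contact_force: [-0.1, 1.8, -0.1]
gripper_width: 0.0364
gripper_force: 0.0
```

View pics/fin.png

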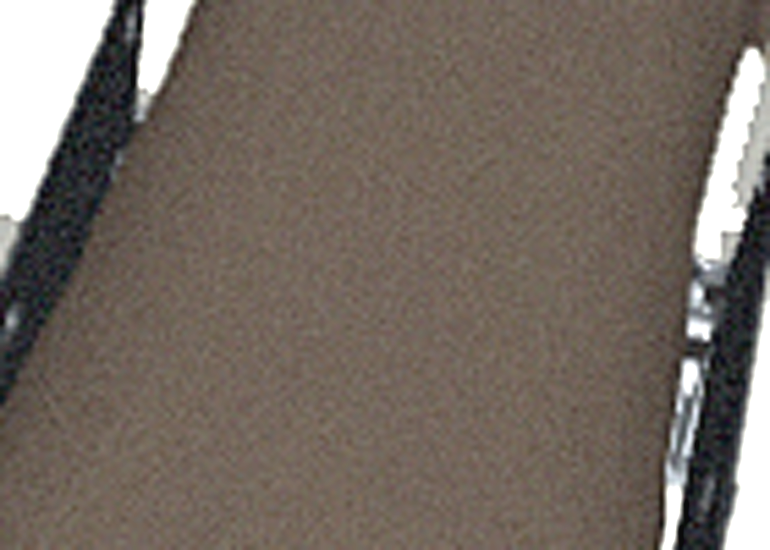

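The arm hides the vise, so I'll swing it fully aside.

```bash
python3 -m pendant '[[15,-44,-5,0,0,0],[30,-88,-10,0,0,0],[46,-130,-20,0,0,0],[62,-175,-30,0,0,0],[80,-220,-40,0,0,0],[98,-265,-50,0,0,0],[115,-310,-60,0,0,0],[130,-355,-60,0,0,0],[130,-355,-60,0,0,0],[130,-355,-60,0,0,0]]' | head -2
python3 - <<'E'
from h import *
im=r.capture("top");s=r.capture("scene")
a=cv2.resize(im[160:260,270:410],None,fx=5,fy=5,interpolation=cv2.INTER_CUBIC)[:,:,::-1]
cv2.imwrite("pics/fin2.png",cv2.convertScaleAbs(a,alpha=1.6,beta=10))
E
```

```text
time_s: 23.4
tcp_pos: [0.2672, -0.6169, 0.2415]
```

View pics/fin2.png

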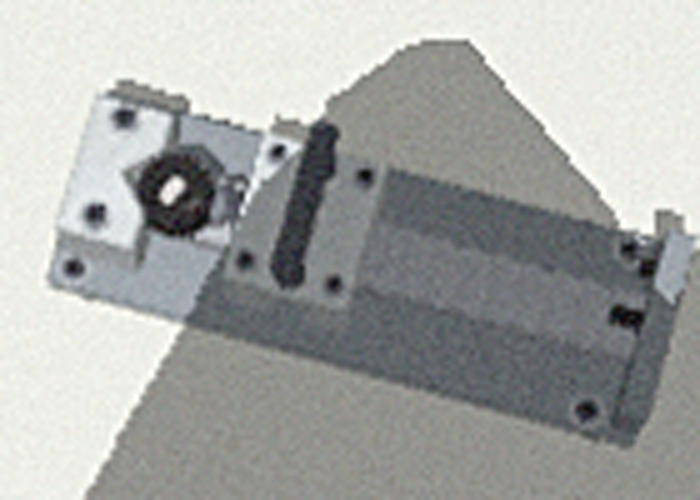

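The picture shows the mount home in the V at (175,192), with the pad against it and the bar over the carriage. While still gripped, the bar came down 4.4 mm below land height with no reaction from the rail, so the tooth is in the notch. I'll hand in.

```bash
python3 -c "
from plant import r
print(r.close_job())"
```

```text
the job is handed in; nothing more can be done
None
```

I handed the job in at about 23.5 s with the mount home in the V, the pad pressed in about 17 mm (by my estimate) and the tooth felt down into a notch; I eased the carriage about 1 mm forward, not back, to reach that notch, and the system gave no verdict.

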